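# Load the balance with a weighing pot and its lid

### The arm

A 6-joint arm with a two-finger parallel gripper is mounted at the origin on the work surface. World frame = base frame: x ahead of the robot, y to its left, z up, the work surface at z = 0. Lengths are in mm, angles in rad, forces in N, time in s.
With the tool pointing down it reaches from about 350 to 975 mm from the base axis. Payload 7.1 kg.
Tool frame: the origin (TCP) lies midway between the tips of the shut fingers; the grasp point (between the pads) lies ctrl.grip_point_offset behind it (ctrl.grip_point_offset is the distance from the TCP to the grasp point, in mm); z points along the fingers, y is the line along which they close (so a half turn about z gives the same grasp; the last joint's range is limited). The gripper opens to 88 mm and grips with 3 to 60 N. Pads are 20 mm wide; open, the fingers measure 115 mm over their backs; the gripper's body (75 mm by 178 mm) begins 61 mm behind the grasp point.
Start: joints at [-1.258, 0.423, 1.63, -0, 1.089, -0.019], TCP at [203.608, -590.888, 222.675] pointing down, gripper open.
Joint ranges: [-3, 3], [-0.9, 2.11], [0.09, 2.58], [-1.31, 4.45], [0.11, 2.69], [-2.54, 2.54]. Speed limits (rad/s): [2.39, 2.39, 3.01, 3.14, 3.14, 3.14].

### API

Orientations are given as a rotation vector (axis times angle).
In Python, from workcell import ctrl, get_image, close_job, finder gives the robot as it stands.
- The arm moves only by the tool servo_tool, never from a script. Its argument "deltas" is a list of rows, each a list of 2 entries, a list of its own where there are three numbers: the shift along the tool's x, y, z in mm, then the turn, a rotation vector about the tool's x, y, z in rad. A call has 1 to 5 rows; each row is the pose to reach, as a shift and turn from the pose commanded when the call began, along the tool's axes at that moment; what a row does not reach only later rows make up. A row lasts 1/12 s, in which the tool goes at most 41.7 mm and 7.16 degrees, less where a joint would pass 70% of its speed; a pose out of reach is approached as far as the arm can. A call with a gripper value outside its range is refused whole. "grip" is the closure, from -1 (fully open) to 1 (shut), so that 0 is half open, set as the call begins (left out, the last holds). The fingers move at their own pace and stop on an object; the grip force is fixed at half the most. Time passes only in rows, so rows that repeat a pose let the fingers close. It gives the time, the measured TCP pose, the force, the opening and the grip force at its end, in the units of the state.
- ctrl.get_obs(): the state, without advancing time (a new reading comes with each control period).
- get_image(name): name is "scene" or "top" or "wrist"; returns a dict with "frame" (420x560x3 uint8, blue, green, red), "depth" (420x560 float32, mm along the optical axis (not along the pixel's ray), 0 where there is no reading), "K" (3x3 intrinsics, pixels), "dist" ([k1, k2, p1, p2, k3] as OpenCV has them; the pictures are not rectified), "pose" (4x4, takes a point from camera to world coordinates). Camera axes: x right, y down, z forward; pixel columns grow to the right and rows downward; lengths in mm; the calibration is good to about 2 mm. A picture is of the moment at which its call begins.
- close_job(): hands the job in; it is judged then, once.
Trained networks look in a picture, given as the dict that the camera call returned (one of the last four; its "shot" number tells which), for a name from the list of things; names that differ only in an ending like _2 or _b are one class to them, and where a whole thing is asked for, a point or a joint stands for the part that bears it (a point fixed in the world has none). Each returns a list of dicts, best first, with "score" (0 to 1); they miss things now and then, are a little off and sometimes report something else, mostly with a low value. They report only what shows in the picture. A call takes as long as a camera call. They do not tell look-alikes from the thing itself.
- finder.search_frame(query, picture): "rect" ([centre column, centre row, width, height] as shares, 0 to 1, of the picture: columns of its width, rows of its height, round what is visible of it).
- finder.silhouettes(query, picture): "mask" (420x560 bool, what is visible of it) and "rect" ([centre column, centre row, width, height] as shares, 0 to 1, of the picture: columns of its width, rows of its height, round what is visible of it).
The state is a dict: "t": time; "qpos": joint angles; "qvel": joint speeds; "joint_torque": joint torques, N m; "ee_pos": TCP position; "orientation": TCP orientation; "ft_force": force on the tool from outside, world axes, zero at the start; "moment": the same for the moment, N m; "width": finger opening in mm; "grasp_force": force on a finger pad.
Only numpy, scipy, OpenCV 4.12 (cv2) and the standard library are available. Lean on these libraries where they do the work, as an engineer would, in place of code of your own. Each camera call takes 0.05 s, during which the arm holds its last target. There are 200 camera calls.

### The job

Get the blue weighing pot ready for its tare weighing: stand it gently and upright in the middle of the balance's small raised pan and let go of it, then set its own blue-knobbed lid on it so that it sits fully seated and level. Do not press hard on the balance, and leave the orange pot, the orange lid and the other things on the bench where they are.

Things in the scene. Friction and masses are not known exactly. Their poses are not given: they have to be found in the camera images.
- pot_blue: Open round pot, straight-sided, white below with a blue upper band (top 24 mm): outside diameter 58 mm, height 80 mm, wall 4 mm (mouth 50 mm wide), about 160 g. Starts upright on the bench. Origin: centre of its underside, z up along its axis.
- lid_blue: Loose lid of the blue pot: grey metal disc 68 mm across, 5 mm thick; under it a step 42 mm across, 5 mm high, that drops inside the pot's mouth; on top a round blue knob 20 mm across, 28 mm high. Overall 38 mm high, about 60 g. Starts standing on its step, knob up. Origin: centre of the step's underside, z up; when seated it lies 75 mm above the pot's origin.
- pot_orange: The same pot with an orange band; to be left alone. Origin: centre of its underside.
- lid_orange: The same lid with an orange knob; to be left alone. Origin: centre of the underside of its step.
- pan (a point): Centre of the top face of the balance's pan: steel disc of diameter 55 mm (a little narrower than the pot) on a short stem, 85 mm above the bench and 29 mm above the balance's body; z up, x pointing to the back of the balance.
- balance: The laboratory balance, fixed to the bench: white body 230 mm deep (x) by 190 mm wide (y), its top 56 mm above the bench, display at its front (-x). Origin: centre of its underside; the pan's axis lies 35 mm from it along +x.
- wash_bottle: White bottle with red cap, diameter 66 mm, 190 mm tall; bystander. Origin: centre of its underside.
- beaker: Empty glass beaker, rim diameter 72 mm, 90 mm tall; bystander. Origin: centre of its underside.
- sample_bottle: Small white jar, diameter 50 mm, 85 mm tall; bystander. Origin: centre of its underside.
- timer: Black bench timer, 60 x 75 x 18 mm; bystander. Origin: centre of its underside.
Not all that is in view belongs to the job. Leave any yellow look-alike of the lid_blue alone.

How it is judged:
By the outcome, as a careful person would: the job done as asked, in the order asked, and still so for the second after the job is handed in, with the robot touching nothing.
It also fails if it takes over 59 s, if anything falls off the work surface, if the arm or the gripper's body presses on something with over 40 N, if the wrist force passes 120 N, or if a joint passes its speed limit or range.

## Working session

There is one attempt and no reset: what is moved stays moved. The work goes in short steps, Python scripts to look and compute and a tool call to move; the robot and the scene stay as the last step left them, time stands still between calls to the robot, and variables do not carry over. Pictures are saved under pics/ and viewed, at most 10 in all, crops included, and the job is handed in when it is done.

Besides the shell and the picture viewer there is one more tool, called after "Call:" as name([rows], argument=value, ...), one row to a line, values as JSON. servo_tool: Moves the arm, as the interface text tells. Its arguments: {"type":"object","properties":{"deltas":{"type":"array","items":{"type":"array"}},"grip":{"type":"number"}},"required":["deltas"]}

```bash
mkdir -p pics; cat > h.py <<'E'
import numpy as np, cv2
from workcell import ctrl, get_image, close_job, finder
def world(p, uv, z=None, d=None):
    n=cv2.undistortPoints(np.array([[uv]],float),p["K"],p["dist"])[0,0]
    r=np.array([n[0],n[1],1.]); T=p["pose"]; R=T[:3,:3]@r
    s=d if d is not None else (z-T[2,3])/R[2]
    return T[:3,3]+s*R
def cloud(p, mask):
    v,u=np.nonzero(mask&(p["depth"]>0)); d=p["depth"][v,u].astype(float)
    n=cv2.undistortPoints(np.stack([u,v],1).astype(float)[:,None],p["K"],p["dist"])[:,0]
    c=np.c_[n*d[:,None],d]; return c@p["pose"][:3,:3].T+p["pose"][:3,3]
E
python3 - <<'E'
from h import *
o=ctrl.get_obs(); print(o["t"],o["ee_pos"],o["orientation"],o["width"],ctrl.grip_point_offset)
a=[]
for n in("top","scene"):
    p=get_image(n); cv2.imwrite(f"pics/{n}0.png",p["frame"]); a.append(p)
    for q in("pot_blue","lid_blue","balance"):
        for r in finder.silhouettes(q,p)[:4]:
            c=cloud(p,r["mask"]); print(n,q,round(r["score"],2),np.round(np.array(r["rect"])*[560,420,560,420]),len(c), c[:,2].max().round() if len(c) else 0, np.median(c,0).round() if len(c) else 0)
E
```

```text
0.0 [ 203.43093043 -590.38849637  221.91466332] [-3.09700614e+00 -5.18507500e-01  3.65848307e-04] 87.6668658548227 18.700000000000003
top pot_blue 0.57 [352. 169.  32.  19.] 541 85.0 [ 630. -289.   33.]
top lid_blue 0.84 [390. 282.  29.  30.] 576 42.0 [ 347. -377.   10.]
top lid_blue 0.8 [348. 246.  31.  24.] 565 41.0 [ 445. -275.    9.]
top balance 0.77 [179. 212.  87. 104.] 7226 89.0 [541. 142.  55.]
scene pot_blue 0.71 [266. 293.  29.  44.] 1171 83.0 [ 631. -289.   49.]
scene pot_blue 0.21 [140. 339.  53.  74.] 2525 192.0 [ 523. -512.  119.]
scene lid_blue 0.74 [200. 260.  30.  23.] 605 41.0 [ 451. -278.   10.]
scene lid_blue 0.63 [133. 274.  31.  28.] 588 40.0 [ 354. -380.   10.]
scene balance 0.79 [323. 164. 105.  78.] 5182 88.0 [560. 117.  55.]
scene balance 0.39 [358. 258.  23.  43.] 869 88.0 [ 757. -131.   58.]
```

View pics/top0.png

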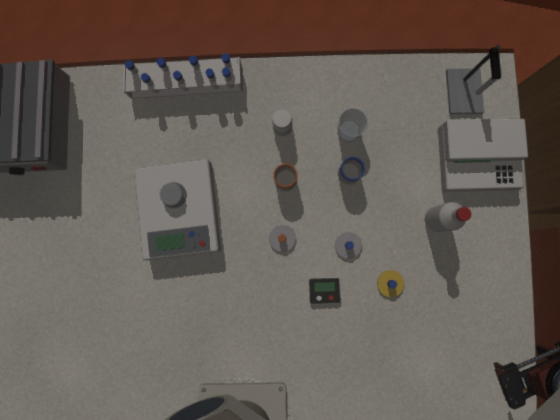

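View pics/scene0.png

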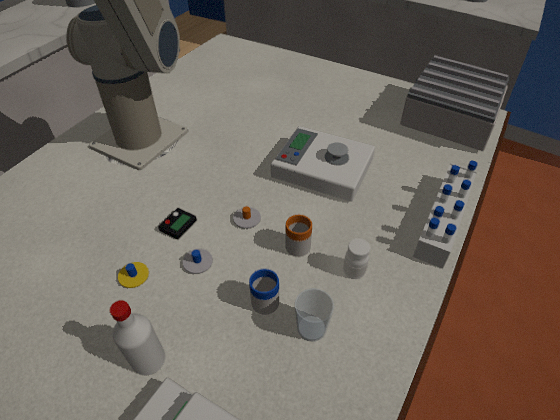

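The top view has three lids: a grey disc with a blue knob at (348,246), a yellow disc with a blue knob at (390,283), and a grey disc with an orange knob at (283,239). Only the one at (348,246) fits lid_blue. The blue-banded pot is at (352,169), the beaker just beyond it at (351,125), the orange pot at (286,177), and the pan at (173,194). I'll confirm with one crop and measure.

```bash
cat >> h.py <<'E'
def circ(P,r):
    from scipy.optimize import least_squares
    return least_squares(lambda c:np.hypot(P[:,0]-c[0],P[:,1]-c[1])-r,np.median(P[:,:2],0),loss="soft_l1").x
E
python3 - <<'E'
from h import *
p=get_image("top"); s=get_image("scene")
cv2.imwrite("pics/crop.png",np.hstack([cv2.resize(p["frame"][140:310,260:430],(510,510)),cv2.resize(s["frame"][230:320,110:300],None,fx=1.5,fy=1.5,interpolation=2)[:510] if 0 else np.zeros((510,1,3),np.uint8)]))
for n,q in(("top",p),("scene",s)):
    C=cloud(q,np.ones((420,560),bool))
    def box(x,y,h,lo,hi):
        return C[(abs(C[:,0]-x)<h)&(abs(C[:,1]-y)<h)&(C[:,2]>lo)&(C[:,2]<hi)]
    b=box(630,-289,50,70,95); print(n,"pot rim",len(b),circ(b,27),b[:,2].mean())
    b=box(450,-277,45,25,60); print("knob",len(b),b.mean(0))
    b=box(450,-277,50,5,18); print("disc",len(b),b.mean(0))
    b=box(570,120,110,75,100); print("pan",len(b),b.mean(0),(b.max(0)+b.min(0))/2,np.ptp(b,0))
    b=box(570,120,160,48,65); rr=cv2.minAreaRect(b[:,:2].astype(np.float32)); print("body",rr)
    for k in("beaker","pot_orange","lid_orange","sample_bottle","wash_bottle","timer"):
        r=finder.silhouettes(k,q)
        if r: c=cloud(q,r[0]["mask"]); print(k,round(r[0]["score"],2),np.percentile(c,5,0).round(),np.percentile(c,95,0).round())
E
```

```text
top pot rim 133 [ 627.44869808 -285.51694157] 77.8648231961799
knob 46 [ 445.71280027 -275.6710539    36.54739649]
disc 485 [ 445.72492499 -276.11491425    9.24666985]
pan 380 [577.82099105 150.84740109  83.41705678] [578.11683057 150.84066131  83.6199384 ] [51.49845886 51.49852045 10.96400891]
body ((543.1817626953125, 147.8012237548828), (229.44686889648438, 191.05670166015625), 5.776539325714111)
beaker 0.87 [ 706. -320.    1.] [ 768. -260.   89.]
pot_orange 0.56 [ 588. -148.    0.] [ 641. -100.   80.]
lid_orange 0.86 [ 441. -139.    6.] [492. -86.  36.]
sample_bottle 0.64 [ 728. -139.   21.] [ 769. -101.   86.]
wash_bottle 0.84 [ 476. -516.   19.] [ 531. -474.  189.]
timer 0.71 [ 307. -244.   13.] [ 362. -180.   21.]
scene pot rim 294 [ 629.21701149 -284.09383749] 77.2184650727587
knob 72 [ 447.42054094 -275.33473553   35.57239804]
disc 493 [ 449.2642135  -276.84765489    9.88190766]
pan 245 [580.990523   151.13036236  84.2124395 ] [580.14869205 153.40006614  82.888794  ] [54.04394008 55.79833774  9.61405499]
body ((545.6575927734375, 149.2771759033203), (229.62286376953125, 194.98110961914062), 5.877650260925293)
beaker 0.96 [ 709. -321.    4.] [ 769. -256.   89.]
pot_orange 0.58 [ 592. -150.    6.] [644. -97.  79.]
lid_orange 0.67 [ 441. -139.    6.] [497. -85.  36.]
sample_bottle 0.73 [ 737. -141.   13.] [ 776. -105.   86.]
wash_bottle 0.77 [ 495. -535.    9.] [ 537. -481.  189.]
timer 0.68 [ 311. -247.    3.] [ 365. -178.   19.]
```

View pics/crop.png

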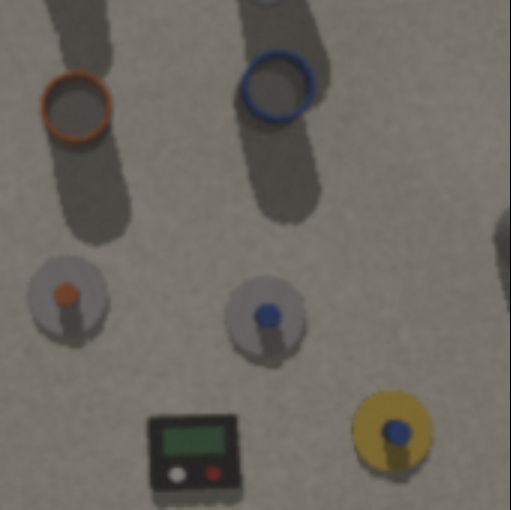

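The crop confirms it: the grey lid with the blue knob is at crop (266,316), the yellow look-alike at (392,430), and the blue-banded pot at (278,87). I'll move above the pot while squaring the tool yaw.

Call:
servo_tool([
  [[38, -11, 0], [0, 0, 0.11]],
  [[76, -23, 0], [0, 0, 0.22]],
  [[114, -34, 0], [0, 0, 0.332]],
  [[152, -46, 0], [0, 0, 0.332]],
  [[190, -57, 0], [0, 0, 0.332]],
], grip=-1)

```text
t: 1.52
ee_pos: [365.8, -473.9, 222.8]
orientation: [3.141, -0.002, 0.0]
ft_force: [-0.3, -0.9, -0.1]
width: 87.4
grasp_force: 0.0
```

Call:
servo_tool([
  [[28, -20, 0], [0, 0, 0]],
  [[56, -40, 0], [0, 0, 0]],
  [[84, -60, 0], [0, 0, 0]],
  [[112, -80, 0], [0, 0, 0]],
  [[140, -100, 0], [0, 0, 0]],
])

```text
t: 1.93
ee_pos: [506.0, -373.9, 222.8]
orientation: [3.141, -0.0, 0.0]
ft_force: [0.4, -0.2, 0.1]
width: 87.6
grasp_force: 0.0
```

Call:
servo_tool([
  [[28, -20, 0], [0, 0, 0]],
  [[56, -40, 0], [0, 0, 0]],
  [[84, -60, 0], [0, 0, 0]],
  [[112, -80, 0], [0, 0, 0]],
  [[123, -89, 0], [0, 0, 0]],
])

```text
t: 2.35
ee_pos: [630.9, -283.5, 222.7]
orientation: [-3.141, -0.003, -0.002]
ft_force: [0.1, 0.1, -0.3]
width: 87.6
grasp_force: 0.0
```

```bash
python3 - <<'E'
from h import *
p=get_image("wrist"); cv2.imwrite("pics/w1.png",p["frame"]); o=ctrl.get_obs(); print(o["t"],o["ee_pos"],o["orientation"],p["pose"].round(2))
for r in finder.silhouettes("pot_blue",p)[:2]: print(r["score"],r["rect"])
C=cloud(p,np.ones((420,560),bool)); b=C[(abs(C[:,0]-628)<45)&(abs(C[:,1]+285)<45)&(C[:,2]>72)&(C[:,2]<95)]
print(len(b),circ(b,27),b.mean(0),b.max(0),b.min(0))
E
```

```text
2.4 [ 631.23828627 -282.8662575   222.53972875] [-3.14101651e+00 -4.94388355e-03 -2.39190440e-03] [[ 0.0000e+00 -9.6000e-01 -2.8000e-01  7.0801e+02]
 [-1.0000e+00 -0.0000e+00 -0.0000e+00 -2.8324e+02]
 [-0.0000e+00  2.8000e-01 -9.6000e-01  3.8367e+02]
 [ 0.0000e+00  0.0000e+00  0.0000e+00  1.0000e+00]]
0.88 [0.5, 0.4651, 0.1154, 0.1807]
998 [ 630.50752592 -284.36446081] [ 629.86264977 -284.40912132   77.95646575] [ 658.58682175 -256.10930405   81.09137651] [ 601.1972842  -313.16952251   72.02051939]
```

View pics/w1.png

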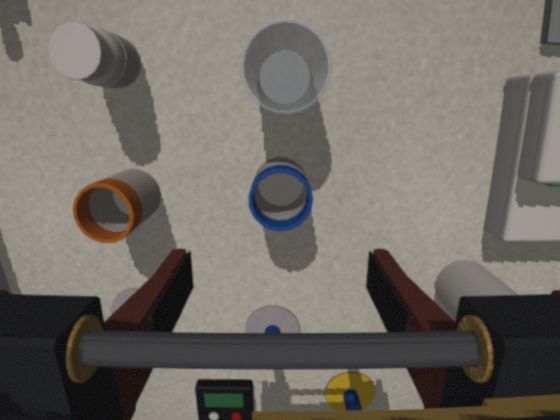

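The wrist view shows the blue pot at (281,198) between clear approach lanes, at about (630,-284.5). I'll descend and grip.

Call:
servo_tool([
  [[-1, 1, 35], [0, 0, 0]],
  [[-1, 1, 75], [0, 0, 0]],
  [[-1, 1, 115], [0, 0, 0]],
  [[-1, 1, 150], [0, 0, 0]],
  [[-1, 1, 170], [0, 0, 0]],
])

```text
t: 2.87
ee_pos: [622.9, -287.4, 48.4]
orientation: [-3.139, 0.002, 0.009]
ft_force: [-0.7, -0.5, -0.5]
width: 87.6
grasp_force: 0.0
```

Call:
servo_tool([
  [[0, 0, 10], [0, 0, 0]],
  [[0, 0, 15], [0, 0, 0]],
  [[0, 0, 15], [0, 0, 0]],
])

```text
t: 3.12
ee_pos: [626.0, -287.9, 37.5]
orientation: [-3.141, 0.002, 0.001]
ft_force: [0.4, 0.2, 0.1]
width: 87.8
grasp_force: 0.0
```

Call:
servo_tool([
  [[0, 0, 0], [0, 0, 0]],
  [[0, 0, 0], [0, 0, 0]],
  [[0, 0, 0], [0, 0, 0]],
  [[0, 0, 0], [0, 0, 0]],
  [[0, 0, 0], [0, 0, 0]],
], grip=1)

```text
t: 3.53
ee_pos: [627.3, -287.0, 38.8]
orientation: [3.142, -0.001, 0.002]
ft_force: [1.2, 3.2, 1.7]
width: 58.0
grasp_force: 1.3
```

Call:
servo_tool([
  [[0, 0, 0], [0, 0, 0]],
  [[0, 0, 0], [0, 0, 0]],
  [[0, 0, 0], [0, 0, 0]],
  [[0, 0, 0], [0, 0, 0]],
])

```text
t: 3.87
ee_pos: [627.4, -287.0, 38.7]
orientation: [3.141, 0.0, 0.002]
ft_force: [-0.1, 2.1, 7.2]
width: 57.0
grasp_force: 30.4
```

Call:
servo_tool([
  [[0, 0, -8], [0, 0, 0]],
  [[0, 0, -28], [0, 0, 0]],
  [[0, 0, -58], [0, 0, 0]],
  [[0, 0, -88], [0, 0, 0]],
  [[0, 0, -115], [0, 0, 0]],
])

```text
t: 4.28
ee_pos: [626.4, -287.2, 154.1]
orientation: [3.142, -0.0, -0.001]
ft_force: [0.2, 0.5, -2.1]
width: 57.0
grasp_force: 30.4
```

Call:
servo_tool([
  [[-2, -8, -15], [0, 0, 0]],
  [[-6, -30, -25], [0, 0, 0]],
  [[-11, -60, -30], [0, 0, 0]],
  [[-16, -92, -30], [0, 0, 0]],
  [[-20, -124, -30], [0, 0, 0]],
])

```text
t: 4.7
ee_pos: [605.6, -161.7, 182.7]
orientation: [-3.141, 0.002, 0.001]
ft_force: [0.3, 0.9, -2.5]
width: 56.9
grasp_force: 30.4
```

Call:
servo_tool([
  [[-3, -32, 0], [0, 0, 0]],
  [[-6, -64, 0], [0, 0, 0]],
  [[-10, -96, 0], [0, 0, 0]],
  [[-14, -128, 0], [0, 0, 0]],
  [[-18, -160, 0], [0, 0, 0]],
])

```text
t: 5.12
ee_pos: [587.4, -1.3, 182.2]
orientation: [3.142, -0.0, -0.002]
ft_force: [0.7, -0.2, -1.5]
width: 56.9
grasp_force: 30.4
```

Call:
servo_tool([
  [[-3, -32, 0], [0, 0, 0]],
  [[-6, -64, 0], [0, 0, 0]],
  [[-10, -96, 0], [0, 0, 0]],
  [[-12, -114, 0], [0, 0, 0]],
  [[-13, -120, 0], [0, 0, 0]],
])

```text
t: 5.53
ee_pos: [574.4, 119.8, 182.2]
orientation: [-3.141, -0.004, 0.002]
ft_force: [-0.3, -0.5, -0.9]
width: 56.9
grasp_force: 30.4
```

Call:
servo_tool([
  [[0, -16, 0], [0, 0, 0]],
  [[0, -26, 0], [0, 0, 0]],
  [[0, -32, 0], [0, 0, 0]],
  [[0, -32, 0], [0, 0, 0]],
  [[0, -32, 0], [0, 0, 0]],
])

```text
t: 5.95
ee_pos: [575.7, 148.4, 182.5]
orientation: [3.141, -0.0, -0.001]
ft_force: [-1.1, -0.7, -1.9]
width: 57.0
grasp_force: 30.4
```

```bash
python3 - <<'E'
from h import *
o=ctrl.get_obs(); print(o["t"],o["ee_pos"],o["orientation"],o["width"],o["grasp_force"],o["ft_force"])
zb=o["ee_pos"][2]-38
im=[]
for n in("wrist","scene","top"):
    p=get_image(n); C=cloud(p,np.ones((420,560),bool)).astype(float); x,y=o["ee_pos"][:2]
    b=C[(np.hypot(C[:,0]-x,C[:,1]-y)<36)&(C[:,2]>zb+72)&(C[:,2]<zb+84)]
    print(n,len(b)); 
    if len(b)>20: print(circ(b,27),b.mean(0),b.max(0),b.min(0))
    im.append(p["frame"])
    if n=="scene":
        b=C[(abs(C[:,0]-579)<60)&(abs(C[:,1]-151)<60)&(C[:,2]>80)&(C[:,2]<88)]; print("pan",len(b),b.mean(0),np.ptp(b,0))
cv2.imwrite("pics/h.png",np.hstack([cv2.resize(im[0],(400,300)),cv2.resize(im[1][60:240,240:480],(400,300))]))
E
```

```text
5.95 [575.67084098 148.43334984 182.47817212] [ 3.14121402e+00 -1.30944108e-04 -5.81729409e-04] 56.98405553812063 30.356145752593875 [-1.09310771 -0.66682016 -1.9190548 ]
wrist 4324
[578.8751126  148.63220478] [589.80979761 148.29009496 221.92042851] [607.13199957 182.54627123 228.4750039 ] [548.94259043 114.20782604 216.47916241]
scene 78
[577.11509951 146.67822885] [593.49229991 146.59689361 220.85867807] [605.58306905 181.74107177 226.0073498 ] [553.87986734 112.51643283 216.51899371]
pan 239 [580.80160725 151.3820555   84.25911983] [53.03236187 54.42284361  7.74740365]
top 21
[577.51021421 144.62784427] [551.2226643  145.54804326 221.72183525] [552.78432141 154.80192751 223.9313313 ] [548.61643674 135.73228064 218.48153027]
```

View pics/h.png

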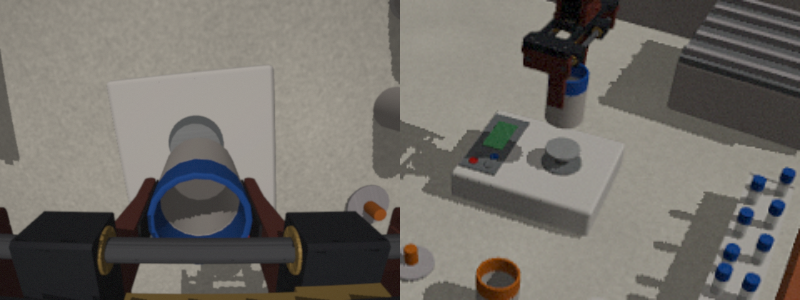

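The wrist view shows the pot upright in the fingers, with the pan partly visible behind it. I'll measure the blue rim and the pan edge in the same picture.

```bash
python3 - <<'E'
from h import *
for n in("wrist","scene"):
    p=get_image(n); f=p["frame"].astype(int); m=(f[...,0]>f[...,2]*1.6+15)
    c=cloud(p,m); c=c[(np.hypot(c[:,0]-576,c[:,1]-149)<40)&(c[:,2]>190)]; zt=np.percentile(c[:,2],98)
    r=c[c[:,2]>zt-3]; print(n,zt,len(r),circ(r,27),r.min(0),r.max(0)); 
    C=cloud(p,~m); b=C[(np.hypot(C[:,0]-579,C[:,1]-151)<40)&(C[:,2]>80)&(C[:,2]<89)]
    print("pan",len(b),np.median(b[:,2]),b.min(0),b.max(0))
    h=cv2.convexHull(b[:,:2].astype(np.float32))[:,0]; print("hull max-y edge pts",circ(h[h[:,0]>(585 if n=="wrist" else 0)],27.5))
E
```

```text
wrist 223.52682192828698 2703 [578.41435507 148.26316752] [566.83148278 119.7020118  220.53408   ] [607.29253113 176.80987769 224.69157445]
pan 1261 83.80736583643693 [575.65340482 127.18655401  80.02939299] [607.23936336 179.87101346  86.60061422]
hull max-y edge pts [579.67483114 153.00106207]
scene 224.26707811200026 34 [577.46937004 146.2144131 ] [574.17102539 109.51577909 221.41294808] [606.3082406  176.3487079  384.96679448]
pan 238 84.2079151440301 [552.95327383 126.19403645  80.01311971] [607.0783784  182.00191676  88.13096448]
hull max-y edge pts [580.00668918 154.12620906]
```

Call:
servo_tool([
  [[1, -3, 8], [0, 0, 0]],
  [[1, -4, 22], [0, 0, 0]],
  [[1, -4, 36], [0, 0, 0]],
  [[1, -4, 48], [0, 0, 0]],
  [[1, -4, 54], [0, 0, 0]],
])

```text
t: 6.62
ee_pos: [575.8, 152.6, 126.6]
orientation: [3.141, -0.001, -0.004]
ft_force: [-1.0, 0.0, -2.1]
width: 56.8
grasp_force: 30.4
```

Call:
servo_tool([
  [[0, 0, 0.5], [0, 0, 0]],
  [[0, 0, 1], [0, 0, 0]],
  [[0, 0, 1.5], [0, 0, 0]],
  [[0, 0, 2], [0, 0, 0]],
  [[0, 0, 2], [0, 0, 0]],
])

```text
t: 7.03
ee_pos: [577.2, 152.9, 127.3]
orientation: [-3.141, 0.0, -0.002]
ft_force: [-0.2, -0.5, -1.8]
width: 56.8
grasp_force: 30.4
```

```bash
python3 - <<'E'
from h import *
p=get_image("wrist"); f=p["frame"].astype(int); m=(f[...,0]>f[...,2]*1.6+15)
c=cloud(p,m); c=c[(np.hypot(c[:,0]-579,c[:,1]-152)<40)&(c[:,2]>140)]; zt=np.percentile(c[:,2],98)
r=c[c[:,2]>zt-3]; print(zt,circ(r,27)); o=ctrl.get_obs(); print(o["t"],o["ee_pos"],o["ft_force"],o["moment"])
E
```

```text
168.18144746464236 [579.74111718 153.1558    ]
7.0833 [577.12022906 152.94535935 127.2262542 ] [ 0.31352828  0.32236196 -2.16640125] [ 0.04767701 -0.00887512 -0.00901959]
```

Call:
servo_tool([
  [[0, 0.5, 0.5], [0, 0, 0]],
  [[0, 0.5, 1], [0, 0, 0]],
  [[0, 0.5, 1.5], [0, 0, 0]],
  [[0, 0.5, 2], [0, 0, 0]],
  [[0, 0.5, 2.5], [0, 0, 0]],
])

```text
t: 7.5
ee_pos: [576.8, 152.3, 124.1]
orientation: [-3.142, 0.0, 0.0]
ft_force: [0.5, -0.4, -1.7]
width: 56.9
grasp_force: 30.4
```

Call:
servo_tool([
  [[0, 0, 0.3], [0, 0, 0]],
  [[0, 0, 0.5], [0, 0, 0]],
  [[0, 0, 0.5], [0, 0, 0]],
])

```text
t: 7.75
ee_pos: [576.8, 152.3, 123.8]
orientation: [-3.142, 0.0, 0.0]
ft_force: [-0.4, 0.6, -1.0]
width: 57.0
grasp_force: 30.4
```

Call:
servo_tool([
  [[0, 0, 0.3], [0, 0, 0]],
  [[0, 0, 0.5], [0, 0, 0]],
  [[0, 0, 0.5], [0, 0, 0]],
])

```text
t: 8.0
ee_pos: [576.8, 152.4, 123.7]
orientation: [-3.142, 0.0, -0.0]
ft_force: [-3.0, -0.7, 4.7]
width: 57.6
grasp_force: 30.4
```

Call:
servo_tool([
  [[0, 0, 0], [0, 0, 0]],
  [[0, 0, 0], [0, 0, 0]],
])

```text
t: 8.17
ee_pos: [576.8, 152.3, 123.7]
orientation: [3.142, -0.0, 0.0]
ft_force: [-3.0, -1.0, 6.5]
width: 56.7
grasp_force: 30.4
```

The force rose to about 6 N, so the pot is on the pan. Releasing.

Call:
servo_tool([
  [[0, 0, 0], [0, 0, 0]],
  [[0, 0, 0], [0, 0, 0]],
  [[0, 0, 0], [0, 0, 0]],
  [[0, 0, 0], [0, 0, 0]],
  [[0, 0, 0], [0, 0, 0]],
], grip=-1)

```text
t: 8.58
ee_pos: [576.9, 152.4, 123.1]
orientation: [-3.142, 0.0, -0.0]
ft_force: [0.5, -0.3, -0.3]
width: 85.8
grasp_force: 0.0
```

Call:
servo_tool([
  [[0, 0, -5], [0, 0, 0]],
  [[0, 0, -20], [0, 0, 0]],
  [[0, 0, -45], [0, 0, 0]],
  [[0, 0, -75], [0, 0, 0]],
  [[0, 0, -105], [0, 0, 0]],
])

```text
t: 9.0
ee_pos: [576.3, 152.2, 229.1]
orientation: [3.141, -0.0, -0.002]
ft_force: [1.1, -0.8, 0.6]
width: 87.7
grasp_force: 0.0
```

Call:
servo_tool([
  [[-12, 30, -10], [0, 0, 0]],
  [[-24, 60, -10], [0, 0, 0]],
  [[-35, 95, -10], [0, 0, 0]],
  [[-46, 130, -10], [0, 0, 0]],
  [[-57, 165, -10], [0, 0, 0]],
])

```text
t: 9.42
ee_pos: [519.1, -13.9, 238.8]
orientation: [3.141, 0.001, 0.001]
ft_force: [0.7, 0.4, -0.2]
width: 87.6
grasp_force: 0.0
```

Call:
servo_tool([
  [[-11, 35, 0], [0, 0, 0]],
  [[-22, 70, 0], [0, 0, 0]],
  [[-33, 105, 0], [0, 0, 0]],
  [[-44, 140, 0], [0, 0, 0]],
  [[-55, 170, 0], [0, 0, 0]],
])

```text
t: 9.83
ee_pos: [464.1, -184.7, 238.8]
orientation: [3.141, -0.001, 0.001]
ft_force: [1.0, -0.1, 0.3]
width: 87.5
grasp_force: 0.0
```

Call:
servo_tool([
  [[-6, 30, 10], [0, 0, 0]],
  [[-12, 60, 20], [0, 0, 0]],
  [[-17, 80, 30], [0, 0, 0]],
  [[-19, 90, 38], [0, 0, 0]],
  [[-19, 93, 40], [0, 0, 0]],
])

```text
t: 10.25
ee_pos: [444.8, -276.6, 197.1]
orientation: [-3.141, 0.004, 0.002]
ft_force: [0.9, 0.5, -0.2]
width: 87.5
grasp_force: 0.0
```

```bash
cat >> h.py <<'E'
def blue(p): f=p["frame"].astype(int); return f[...,0]>f[...,2]*1.6+15
E
python3 - <<'E'
from h import *
p=get_image("wrist"); s=get_image("scene"); o=ctrl.get_obs(); print(o["t"],o["ee_pos"],o["ft_force"])
C=cloud(p,np.ones((420,560),bool)); b=C[(np.hypot(C[:,0]-448,C[:,1]+276)<45)&(C[:,2]>5)&(C[:,2]<18)]
print("disc",len(b),b.mean(0),(b.min(0)+b.max(0))/2,np.ptp(b,0))
k=C[(np.hypot(C[:,0]-448,C[:,1]+276)<25)&(C[:,2]>35)&(C[:,2]<45)]; print("knob top",len(k),k.mean(0),(k.min(0)+k.max(0))/2,np.ptp(k,0))
c=cloud(s,blue(s)); c=c[(np.hypot(c[:,0]-579,c[:,1]-152)<45)&(c[:,2]>130)]; zt=np.percentile(c[:,2],98); r=c[c[:,2]>zt-4]
print("pot",zt,len(r),circ(r,27),r.min(0),r.max(0))
a=cv2.resize(p["frame"],(400,300)); cv2.imwrite("pics/l.png",np.hstack([a,cv2.resize(s["frame"][60:240,240:480],(400,300))]))
E
```

```text
10.35 [ 445.59273428 -275.34291514  197.85875573] [-0.24700755 -0.12269897 -0.1059116 ]
disc 3041 [ 448.41663343 -275.13183001    8.86516281] [ 446.45923971 -274.85328259   11.40598465] [67.35737523 66.70175622 12.77538929]
knob top 326 [ 447.11414363 -275.09922619   36.68315361] [ 447.02634093 -274.98041753   36.89986386] [18.96963864 18.65247052  3.77814896]
pot 165.66815553227 82 [578.26850117 152.04878185] [551.18898168 123.0534967  161.70744242] [605.75877902 179.37442483 168.28990362]
```

View pics/l.png

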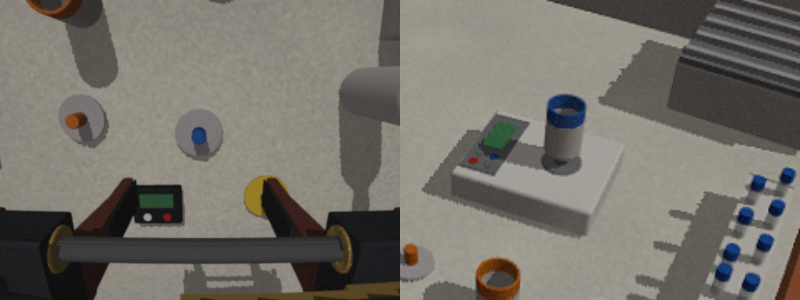

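The pot stands upright on the pan, and the blue-knobbed grey lid (wrist crop (200,135)) is at about (447,-275). Descending on it.

Call:
servo_tool([
  [[1, 0, 35], [0, 0, 0]],
  [[1.5, 0, 72], [0, 0, 0]],
  [[1.5, 0, 108], [0, 0, 0]],
  [[1.5, 0, 142], [0, 0, 0]],
  [[1.5, 0, 165], [0, 0, 0]],
])

```text
t: 10.77
ee_pos: [447.1, -273.6, 31.2]
orientation: [-3.14, -0.002, 0.002]
ft_force: [0.0, 0.4, -0.3]
width: 87.8
grasp_force: 0.0
```

Call:
servo_tool([
  [[0, 0, 8], [0, 0, 0]],
  [[0, 0, 14], [0, 0, 0]],
  [[0, 0, 17], [0, 0, 0]],
  [[0, 0, 17], [0, 0, 0]],
  [[0, 0, 17], [0, 0, 0]],
])

```text
t: 11.18
ee_pos: [448.3, -276.0, 17.5]
orientation: [3.14, 0.0, 0.003]
ft_force: [0.1, 0.7, -0.4]
width: 87.8
grasp_force: 0.0
```

Call:
servo_tool([
  [[-1, -1, 2], [0, 0, 0]],
  [[-1, -1, 3.5], [0, 0, 0]],
  [[-1, -1, 3.5], [0, 0, 0]],
  [[-1, -1, 3.5], [0, 0, 0]],
])

```text
t: 11.52
ee_pos: [446.3, -274.7, 13.0]
orientation: [3.141, -0.0, 0.001]
ft_force: [0.7, -0.3, 0.4]
width: 87.4
grasp_force: 0.0
```

Call:
servo_tool([
  [[0, 0, 0], [0, 0, 0]],
  [[0, 0, 0], [0, 0, 0]],
  [[0, 0, 0], [0, 0, 0]],
  [[0, 0, 0], [0, 0, 0]],
  [[0, 0, 0], [0, 0, 0]],
], grip=1)

```text
t: 11.93
ee_pos: [446.2, -274.6, 12.7]
orientation: [-3.142, 0.0, 0.0]
ft_force: [0.7, 0.8, -0.1]
width: 57.8
grasp_force: 0.0
```

Call:
servo_tool([
  [[0, 0, 0], [0, 0, 0]],
  [[0, 0, 0], [0, 0, 0]],
  [[0, 0, 0], [0, 0, 0]],
  [[0, 0, 0], [0, 0, 0]],
  [[0, 0, 0], [0, 0, 0]],
])

```text
t: 12.35
ee_pos: [446.2, -274.6, 12.7]
orientation: [3.142, -0.0, 0.0]
ft_force: [-0.8, -0.9, -0.2]
width: 24.4
grasp_force: 0.0
```

Call:
servo_tool([
  [[0, 0, 0], [0, 0, 0]],
  [[0, 0, 0], [0, 0, 0]],
])

```text
t: 12.52
ee_pos: [446.2, -274.6, 12.7]
orientation: [3.142, -0.0, 0.0]
ft_force: [-0.1, -0.5, -0.1]
width: 19.6
grasp_force: 30.0
```

Call:
servo_tool([
  [[0, 0, -8], [0, 0, 0]],
  [[0, 0, -30], [0, 0, 0]],
  [[0, 0, -62], [0, 0, 0]],
  [[0, 0, -96], [0, 0, 0]],
  [[0, 0, -130], [0, 0, 0]],
])

```text
t: 12.93
ee_pos: [445.7, -274.3, 144.2]
orientation: [-3.141, 0.0, 0.001]
ft_force: [1.2, 0.0, -1.4]
width: 19.4
grasp_force: 30.0
```

Call:
servo_tool([
  [[3, -10, -34], [0, 0, 0]],
  [[10, -32, -58], [0, 0, 0]],
  [[18, -60, -72], [0, 0, 0]],
  [[28, -92, -76], [0, 0, 0]],
  [[39, -124, -76], [0, 0, 0]],
])

```text
t: 13.35
ee_pos: [486.0, -149.9, 221.2]
orientation: [3.14, -0.002, 0.006]
ft_force: [1.1, -1.4, -0.6]
width: 19.7
grasp_force: 30.0
```

Call:
servo_tool([
  [[11, -34, 0], [0, 0, 0]],
  [[22, -68, 0], [0, 0, 0]],
  [[33, -102, 0], [0, 0, 0]],
  [[44, -136, 0], [0, 0, 0]],
  [[55, -168, 0], [0, 0, 0]],
])

```text
t: 13.77
ee_pos: [540.2, 19.3, 219.3]
orientation: [-3.142, 0.0, -0.0]
ft_force: [1.1, 0.2, -0.2]
width: 19.1
grasp_force: 30.0
```

Call:
servo_tool([
  [[10, -32, 0], [0, 0, 0]],
  [[20, -60, 0], [0, 0, 0]],
  [[28, -82, 0], [0, 0, 0]],
  [[31, -94, 0], [0, 0, 0]],
  [[33, -100, 0], [0, 0, 0]],
])

```text
t: 14.18
ee_pos: [573.3, 118.8, 218.9]
orientation: [-3.142, -0.003, 0.0]
ft_force: [-0.2, -0.8, 0.8]
width: 19.4
grasp_force: 30.0
```

Call:
servo_tool([
  [[2, -15, 0], [0, 0, 0]],
  [[4, -27, 0], [0, 0, 0]],
  [[5, -34, 0], [0, 0, 0]],
  [[5, -34, 0], [0, 0, 0]],
  [[5, -34, 0], [0, 0, 0]],
])

```text
t: 14.6
ee_pos: [578.2, 151.2, 218.6]
orientation: [3.141, 0.0, -0.0]
ft_force: [-0.4, -0.4, -0.4]
width: 19.5
grasp_force: 30.0
```

```bash
python3 - <<'E'
from h import *
o=ctrl.get_obs(); print(o["t"],o["ee_pos"],o["orientation"],o["width"]); x,y,z=o["ee_pos"]
im=[]
for n in("wrist","scene","top"):
    p=get_image(n); im.append(p["frame"]); C=cloud(p,np.ones((420,560),bool))
    b=C[(np.hypot(C[:,0]-x,C[:,1]-y)<45)&(abs(C[:,2]-z)<7)]
    if len(b)>30:
        h=cv2.convexHull(b[:,:2].astype(np.float32))[:,0]; A=np.linalg.lstsq(np.c_[b[:,:2]-[x,y],np.ones(len(b))],b[:,2],rcond=None)[0]
        print(n,"disc",len(b),circ(h,33.5),b.min(0),b.max(0),"plane",A.round(3))
    c=cloud(p,blue(p)); c=c[(np.hypot(c[:,0]-579,c[:,1]-152)<45)&(c[:,2]>130)&(c[:,2]<172)]
    if len(c)>20: zt=np.percentile(c[:,2],98); r=c[c[:,2]>zt-4]; print(n,"pot",zt,len(r),circ(r,28),r.min(0),r.max(0))
cv2.imwrite("pics/m.png",np.hstack([cv2.resize(im[0],(400,300)),cv2.resize(im[1][60:240,240:480],(400,300))]))
E
```

```text
14.6 [578.15285862 151.2114857  218.63897816] [ 3.14132715e+00  1.32292411e-04 -3.83868393e-04] 19.54633142098534
wrist disc 7610 [578.9726111  151.29755736] [545.19959909 117.43513506 211.66678034] [612.43222267 184.87675565 225.62836872] plane [-6.00000e-03 -1.00000e-03  2.15269e+02]
wrist pot 164.91094112212554 492 [578.13788122 152.45174419] [592.16672569 128.74101259 160.9148349 ] [607.71980927 177.20533082 165.85768531]
scene disc 276 [578.75384948 150.14096321] [546.38938651 118.06745983 211.83118914] [611.04295984 182.3544366  225.61019307] plane [-1.20000e-02 -1.00000e-03  2.16131e+02]
scene pot 165.75142848042964 71 [578.70363104 152.88517714] [552.76892381 125.01517514 162.01605401] [605.49235821 180.63087529 166.7741522 ]
top disc 151 [577.68591325 149.96049314] [544.5759051  120.5550682  211.87226734] [606.26977983 176.68922609 224.83567736] plane [-6.00000e-03 -1.60000e-02  2.14587e+02]
```

View pics/m.png

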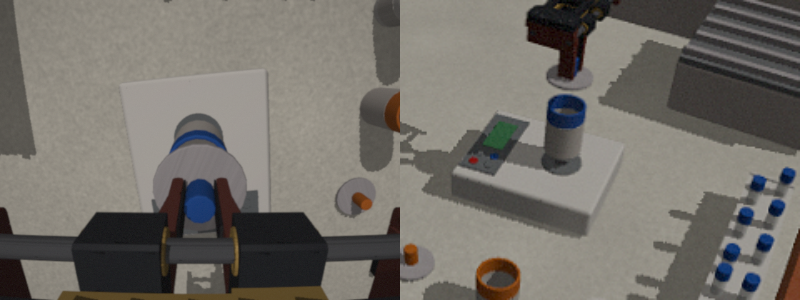

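The lid is held level, about 1.5 mm short of the pot axis in y. Correct that and lower.

Call:
servo_tool([
  [[0.3, -1, 8], [0, 0, 0]],
  [[0.3, -1.5, 18], [0, 0, 0]],
  [[0.3, -1.5, 27], [0, 0, 0]],
  [[0.3, -1.5, 34], [0, 0, 0]],
  [[0.3, -1.5, 38], [0, 0, 0]],
])

```text
t: 15.17
ee_pos: [577.7, 152.5, 178.8]
orientation: [3.141, -0.0, -0.004]
ft_force: [0.0, -0.3, -0.5]
width: 19.4
grasp_force: 30.0
```

Call:
servo_tool([
  [[0, 0, 0], [0, 0, 0]],
  [[0, 0, 0.7], [0, 0, 0]],
  [[0, 0, 1.4], [0, 0, 0]],
  [[0, 0, 2], [0, 0, 0]],
  [[0, 0, 2], [0, 0, 0]],
])

```text
t: 15.58
ee_pos: [578.8, 152.9, 179.0]
orientation: [-3.141, 0.0, -0.001]
ft_force: [-0.5, -0.0, -1.0]
width: 19.3
grasp_force: 30.0
```

Call:
servo_tool([
  [[0, 0, 0.6], [0, 0, 0]],
  [[0, 0, 1.2], [0, 0, 0]],
  [[0, 0, 1.8], [0, 0, 0]],
  [[0, 0, 2.4], [0, 0, 0]],
  [[0, 0, 2.4], [0, 0, 0]],
])

```text
t: 16.0
ee_pos: [578.5, 152.8, 176.2]
orientation: [3.142, -0.0, -0.0]
ft_force: [-0.6, -0.3, -0.7]
width: 19.5
grasp_force: 30.0
```

Call:
servo_tool([
  [[0, 0, 0.6], [0, 0, 0]],
  [[0, 0, 1.2], [0, 0, 0]],
  [[0, 0, 1.8], [0, 0, 0]],
  [[0, 0, 2.4], [0, 0, 0]],
  [[0, 0, 2.4], [0, 0, 0]],
])

```text
t: 16.42
ee_pos: [578.5, 152.8, 173.7]
orientation: [3.142, -0.0, -0.0]
ft_force: [-0.4, 0.4, -0.2]
width: 18.8
grasp_force: 30.0
```

Call:
servo_tool([
  [[0, 0, 0.4], [0, 0, 0]],
  [[0, 0, 0.7], [0, 0, 0]],
  [[0, 0, 0.7], [0, 0, 0]],
])

```text
t: 16.67
ee_pos: [578.6, 152.8, 173.1]
orientation: [3.142, -0.0, -0.0]
ft_force: [0.6, -0.3, -1.0]
width: 19.4
grasp_force: 30.0
```

Call:
servo_tool([
  [[0, 0, 0.3], [0, 0, 0]],
  [[0, 0, 0.5], [0, 0, 0]],
  [[0, 0, 0.5], [0, 0, 0]],
])

```text
t: 16.92
ee_pos: [578.6, 152.8, 172.7]
orientation: [3.142, -0.0, 0.0]
ft_force: [0.3, -0.0, 0.1]
width: 19.3
grasp_force: 30.0
```

Call:
servo_tool([
  [[0, 0, 0.2], [0, 0, 0]],
  [[0, 0, 0.4], [0, 0, 0]],
  [[0, 0, 0.4], [0, 0, 0]],
])

```text
t: 17.17
ee_pos: [578.7, 152.9, 172.7]
orientation: [-3.142, 0.0, -0.0]
ft_force: [-1.2, -0.1, 4.0]
width: 19.2
grasp_force: 30.0
```

The lid touches at 4 N, so it is seated. Release and withdraw.

Call:
servo_tool([
  [[0, 0, 0], [0, 0, 0]],
  [[0, 0, 0], [0, 0, 0]],
  [[0, 0, 0], [0, 0, 0]],
  [[0, 0, 0], [0, 0, 0]],
  [[0, 0, 0], [0, 0, 0]],
], grip=-1)

```text
t: 17.58
ee_pos: [578.6, 152.9, 172.1]
orientation: [3.142, -0.0, -0.0]
ft_force: [-0.0, 0.1, 0.0]
width: 49.5
grasp_force: 0.0
```

Call:
servo_tool([
  [[0, 0, -4], [0, 0, 0]],
  [[0, 0, -16], [0, 0, 0]],
  [[0, 0, -40], [0, 0, 0]],
  [[0, 0, -70], [0, 0, 0]],
  [[0, 0, -100], [0, 0, 0]],
])

```text
t: 18.0
ee_pos: [578.3, 152.8, 274.0]
orientation: [3.141, -0.0, -0.001]
ft_force: [1.0, 1.4, -0.2]
width: 82.7
grasp_force: 0.0
```

Call:
servo_tool([
  [[-20, 0, -10], [0, 0, 0]],
  [[-45, 0, -10], [0, 0, 0]],
  [[-60, 0, -10], [0, 0, 0]],
  [[-60, 0, -10], [0, 0, 0]],
  [[-60, 0, -10], [0, 0, 0]],
])

```text
t: 18.42
ee_pos: [518.7, 153.0, 283.6]
orientation: [-3.141, -0.0, -0.003]
ft_force: [-0.3, 0.7, 0.8]
width: 87.7
grasp_force: 0.0
```

```bash
python3 - <<'E'
from h import *
o=ctrl.get_obs(); print(o["t"],o["ee_pos"],o["width"])
im=[]
for n in("wrist","scene"):
    p=get_image(n); im.append(p["frame"]); C=cloud(p,np.ones((420,560),bool))
    d=C[(np.hypot(C[:,0]-579,C[:,1]-152)<45)&(abs(C[:,2]-170)<6)]; A=np.linalg.lstsq(np.c_[d[:,:2]-[579,152],np.ones(len(d))],d[:,2],rcond=None)[0]
    h=cv2.convexHull(d[:,:2].astype(np.float32))[:,0]; print(n,len(d),circ(h,33.5),A.round(3))
cv2.imwrite("pics/e.png",np.hstack([cv2.resize(im[0],(400,300)),cv2.resize(im[1][60:240,240:480],(400,300))]))
E
```

```text
18.4167 [518.71946749 152.98764429 283.63905989] 87.67660029722822
wrist 5520 [579.14224593 152.93103002] [1.00000e-03 0.00000e+00 1.68794e+02]
scene 313 [578.52314405 153.27086785] [-2.00000e-03  1.80000e-02  1.70076e+02]
```

View pics/e.png

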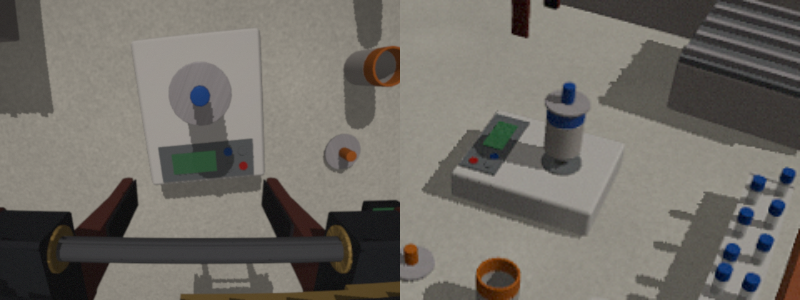

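The pot is upright on the pan with the lid level and seated: its top is at about 170 mm with a tilt near 0. The arm is clear, so I'm handing in.

```bash
python3 -c "
from workcell import close_job
print(close_job())"
```

```text
the job is handed in; nothing more can be done
None
```

The blue pot stands upright on the middle of the balance pan with its blue-knobbed lid seated and level. The job was handed in at about 18.5 s with the arm clear, and I moved nothing else on the bench.

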